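# Free the sagging gate bolt and hold the gate ajar

## Robot

A 7-joint arm with a two-finger parallel gripper is mounted at the origin on a cart in front of the work surface, level with it; the furniture and walls round the work are solid. World frame = base frame: x ahead of the robot, y to its left, z up, the work surface at z = 0. Lengths are in m, angles in rad, forces in N, time in s.
With the tool pointing down it reaches from about 0.425 to 0.95 m from the base axis. Payload 4.7 kg.
Tool frame: the origin (TCP) lies between the finger pads; the fingertips stand 25 mm ahead of it and the grasp point (between the pads) lies 6 mm ahead of it; x points along the fingers, z is the direction in which the jaws open and shut, and the axes are right-handed (so a half turn about x gives the same grasp; the last joint's range is limited). The gripper opens to 85 mm and grips with 20 to 120 N. Pads are 22 mm wide; open, the fingers measure 114 mm over their backs; the gripper's body (76 mm by 85 mm) begins 54 mm behind the grasp point. The pads swing forward as they close: fully open they stand 13 mm farther back than shut.
Start: joints at [-1.355, 0.469, -0.049, 1.532, 0.024, 1.141, -0.082], TCP at [0.164, 0.655, 0.256] pointing down, gripper open.
Joint ranges: [-2.59, 2.59], [-0.33, 1.99], [-1.39, 1.29], [0.1, 2.45], [-1.04, 4.18], [0.21, 1.99], [-2.66, 2.66]. Speed limits (rad/s): [2.57, 2.57, 3.14, 3.14, 3.14, 3.14, 3.14].

## Interface

Orientations are given as a 3x3 rotation matrix whose columns are the frame's x, y, z axes.
In Python, from rig import * gives the robot as it stands. Calls block until the motion is done:
- movep(position, orientation): joint-space move of the TCP to a pose.
- move_l(position, attitude=None, feed=0.15, until_force=None): straight line of the TCP; attitude=None keeps the orientation; feed is the mean speed in m/s. With until_force (N) it stops when the force on the tool has changed by that much, and returns True; else False.
- move_joints(angles): joint-space move.
- command_gripper(opening, newtons=None): finger opening in m; newtons is the grip in N (None keeps the last); returns when the fingers have stopped.
- sleep(seconds).
- inverse_kinematics(position, orientation): joint angles nearest the present ones, or None.
- sense(): the state.
- camera(name): name is "side" or "top"; returns (picture, depth): 480x640x3 uint8, red, green, blue; 480x640 float32, m along the optical axis (not along the pixel's ray), 0 where there is no reading.
- camera_params(name): a dict with "K" (3x3 intrinsics, pixels), "position" and "rotation" of the camera in the world. Camera axes: x right, y down, z forward; pixel columns grow to the right and rows downward; lengths in m; the calibration is good to about 2 mm. A picture is of the moment at which its call begins. camera_params takes no time and is no camera call.
A pose or a line that the arm cannot do raises Unreachable and nothing moves.
- finish_job(): hands the job in, once; it reports no verdict.
The state is a dict: "time_s": time; "joint_pos": joint angles; "qd": joint speeds; "joint_efforts": joint torques, N m; "position": TCP position; "tcp_rot": TCP orientation; "wrist_force": force on the tool from outside, world axes, zero at the start; "ft_torque": the same for the moment, N m; "finger_gap": finger opening in m.
Only numpy, scipy, OpenCV 4.12 (cv2) and the standard library are available. Lean on these libraries where they do the work, as an engineer would, in place of code of your own. Each camera call takes 0.05 s, during which the arm holds its last target. There are 200 camera calls.

## Task

One of the two bays of the sample guard has a sample tube standing in it: find out which, and open the gate of that bay. Its barrel bolt has sagged and hangs behind the bent-up lip of its keeper, so lift the bolt by its knob as you draw it clear, with the gate still shut, then swing the gate toward you until its free edge stands about 5 cm open and finish while still holding it there, since it springs shut if let go. Leave the other gate bolted and the loose things on the worktop alone.

Things in the scene. Friction and masses are not known exactly. Their poses are not given: they have to be found in the camera images.
- guard: the two-bay sample guard: a low clear-walled pen with a grey base and aluminium posts, 166 mm deep, 456 mm wide, 112 mm high, open on top, fixed to the worktop; origin on the worktop under the middle of its front, its +x points to the back of the guard (away from the robot), its +y to the left bay. The gates stand in its plane x = 0; a 72 mm wide middle post lies between them. Only the gates and bolts move.
- tube_mid (a point): half-way up the capped sample tube (100 mm tall, 19 mm across), which stands in a white 60 mm stand inside one of the two bays, about 130 mm left (+y of the guard) or right (-y) of the middle; the other bay has an empty stand
- knob_left (a point): centre of the left bolt's knob, an upright plain black cylinder 18 mm across and 28 mm tall, grasped from above; it stands on the bolt, 72 mm to the left of the middle at the start, its centre about 49 mm above the gate's top edge and 28 mm above the bolt's centre line. It rides on the bolt, the barrel and the gate. Its stem stands 78 mm from the barrel's rear pivot pin, the pin being at the hinge end
- bolt_left (a joint): draw of the left bolt in m: 0 shot home, grows to 0.034 as the knob is drawn along the gate away from the middle post (toward guard +y); it stays where it is left (friction about 1 N). The nose has a downturned tooth, 126 to 136 mm from the pivot pin, hanging behind the bent-up lip of the keeper with 4 mm of play; the gate is free once this reads 0.020
- barrel_left (a joint): lift of the left barrel with its bolt, in rad, about the level rear pin (the front fixing is gone): 0 = sagged down on its seat, where it falls back under its own weight (about 1 N at the knob). Drawn straight, the tooth catches on the lip after 4 mm; with the knob raised 5 to 10 mm (7.5 mm is the middle) above its rest height and kept there, the tooth passes over the lip and under the keeper's bridge. The lip is passed after 18 mm of draw
- gate_left (a joint): opening of the left gate in rad, 0 = shut, up to 1.2; a 170 mm wide, 108 mm high, 12 mm thick clear pane in an aluminium frame that swings toward the robot about its upright hinge at the outer side; a spring closer pulls it shut (0.1 N m shut, 0.3 N m at 0.35 rad). 0.17 to 0.56 rad are 30 to 90 mm at the free edge
- hinge_left (a point): point on the left gate's hinge axis, level with the gate's top edge (120 mm above the worktop), 210 mm left of the middle
- knob_right (a point): centre of the right bolt's knob, an upright plain black cylinder 18 mm across and 28 mm tall, grasped from above; it stands on the bolt, 72 mm to the right of the middle at the start, its centre about 49 mm above the gate's top edge and 28 mm above the bolt's centre line. It rides on the bolt, the barrel and the gate. Its stem stands 78 mm from the barrel's rear pivot pin, the pin being at the hinge end
- bolt_right (a joint): draw of the right bolt in m: 0 shot home, grows to 0.034 as the knob is drawn along the gate away from the middle post (toward guard -y); it stays where it is left (friction about 1 N). The nose has a downturned tooth, 126 to 136 mm from the pivot pin, hanging behind the bent-up lip of the keeper with 4 mm of play; the gate is free once this reads 0.020
- barrel_right (a joint): lift of the right barrel with its bolt, in rad, about the level rear pin (the front fixing is gone): 0 = sagged down on its seat, where it falls back under its own weight (about 1 N at the knob). Drawn straight, the tooth catches on the lip after 4 mm; with the knob raised 5 to 10 mm (7.5 mm is the middle) above its rest height and kept there, the tooth passes over the lip and under the keeper's bridge. The lip is passed after 18 mm of draw
- gate_right (a joint): opening of the right gate in rad, 0 = shut, up to 1.2; a 170 mm wide, 108 mm high, 12 mm thick clear pane in an aluminium frame that swings toward the robot about its upright hinge at the outer side; a spring closer pulls it shut (0.1 N m shut, 0.3 N m at 0.35 rad). 0.17 to 0.56 rad are 30 to 90 mm at the free edge
- hinge_right (a point): point on the right gate's hinge axis, level with the gate's top edge (120 mm above the worktop), 210 mm right of the middle
- timer: bench timer, 64 x 64 x 22 mm, a loose bystander lying on the worktop; to be left alone
- pen: black and white marker, 134 mm long, a loose bystander lying on the worktop; to be left alone
- roll: white label roll, 58 mm across, 24 mm high, a loose bystander lying on the worktop; to be left alone

How it is judged:
By the outcome, as a careful person would: the job done as asked, in the order asked, and still so for the second after the job is handed in, while the arm keeps its last pose, push and grip.
It also fails if it takes over 32 s, if anything falls off the work surface, if the arm or the gripper's body presses on something with over 40 N, if the wrist force passes 120 N, or if a joint passes its speed limit or range.

## Working session

There is one attempt and no reset: what is moved stays moved. The work goes in short steps, each a Python script; the robot and the scene stay as the last script left them, time stands still between calls to the robot, and variables do not carry over. Pictures are saved under pics/ and viewed, about 8 in all and at most 12, crops included, and the job is handed in when it is done.

```bash
mkdir -p pics; ls; python3 - <<'E'
from rig import *
import cv2, numpy as np
for n in("side","top"):
    im,d=camera(n); cv2.imwrite(f"pics/{n}0.png",im[:,:,::-1]); np.savez(f"{n}0.npz",im=im,d=d)
    p=camera_params(n); print(n,p["K"].tolist(),np.round(p["position"],4).tolist(),np.round(p["rotation"],4).tolist())
s=sense(); print(s["time_s"],s["tcp_rot"],s["wrist_force"],s["finger_gap"])
E
```

```text
pics
side [[440.87639456962484, 0.0, 316.021914468735], [0.0, 440.87639456962484, 241.2999935899023], [0.0, 0.0, 1.0]] [-0.0358, -0.9674, 0.6381] [[0.8234, -0.2664, 0.5011], [-0.5672, -0.3604, 0.7405], [-0.0167, -0.894, -0.4478]]
top [[484.1781838491488, 0.0, 322.77113913750713], [0.0, 484.1781838491488, 238.71577318977853], [0.0, 0.0, 1.0]] [0.4026, -0.129, 1.1374] [[0.0156, -0.9929, 0.1177], [-0.9998, -0.0146, 0.0093], [-0.0075, -0.1178, -0.993]]
0.1 [[-3.70158706e-04 -9.70196044e-01  2.42321067e-01]
 [-1.71222467e-03  2.42321343e-01  9.70194535e-01]
 [-9.99998466e-01 -5.57821562e-05 -1.75089096e-03]] [-0.78699104 -0.27176767 -0.09297638] 0.08548784316768966
```

View pics/top0.png

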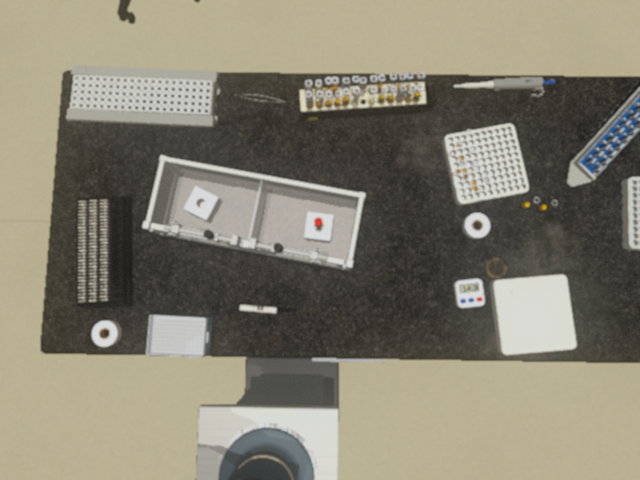

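View pics/side0.png

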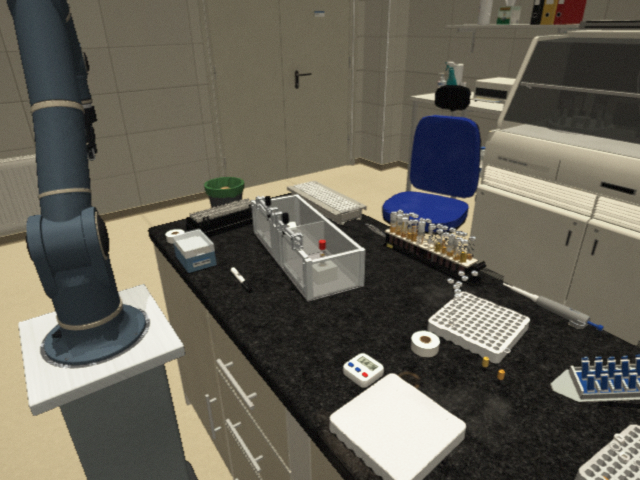

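The top view shows the red-capped tube in the right-hand (−y) bay at about (319,223). The left stand at (200,203) is empty. The knobs are near (208,234) and (278,247). Next I'll zoom in on both views.

```bash
python3 - <<'E'
import cv2, numpy as np
a=np.load("top0.npz")["im"][150:280,130:380,::-1]; b=np.load("side0.npz")["im"][185:305,240:375,::-1]
A=cv2.resize(a,None,fx=3.2,fy=3.2,interpolation=2)[:, :800]
B=cv2.resize(b,None,fx=4.4,fy=4.4,interpolation=2)
cv2.imwrite("pics/A.png",A);cv2.imwrite("pics/B.png",B)
E
```

```text
(no output)
```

View pics/A.png

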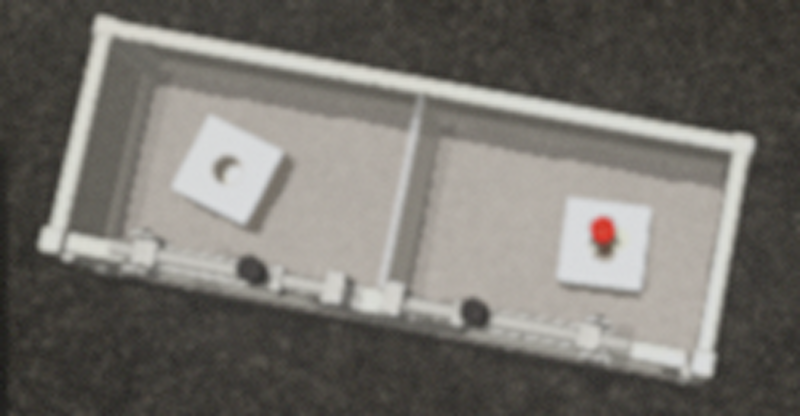

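View pics/B.png

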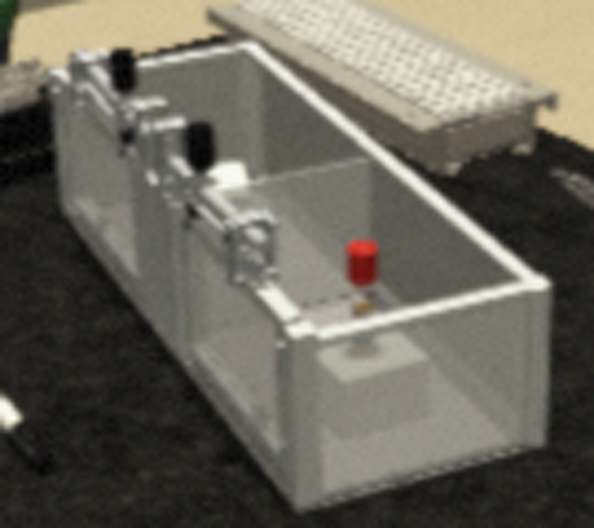

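The crops confirm it: the tube stands in the right (−y) bay. The right knob is at about top (278,247.5) and side (285.5,218). Now I'll triangulate both knobs and get the guard yaw.

```bash
cat > h.py <<'E'
import numpy as np, cv2
from rig import *
def ray(n,u,v):
    p=camera_params(n);d=np.array(p["rotation"])@np.linalg.solve(np.array(p["K"]),[u,v,1.]);return np.array(p["position"]),d/np.linalg.norm(d)
def tri(a,b):
    A=0;B=0
    for o,d in(a,b):
        P=np.eye(3)-np.outer(d,d);A=A+P;B=B+P@o
    x=np.linalg.solve(A,B);return x,[np.linalg.norm((np.eye(3)-np.outer(d,d))@(x-o)) for o,d in(a,b)]
def onz(n,u,v,z):
    o,d=ray(n,u,v);return o+d*(z-o[2])/d[2]
def cloud(n,d):
    p=camera_params(n);v,u=np.mgrid[:480,:640];P=np.linalg.inv(np.array(p["K"]))@np.stack([u.ravel(),v.ravel(),np.ones(u.size)])*d.ravel()
    return (np.array(p["rotation"])@P).T.reshape(480,640,3)+np.array(p["position"])
def blob(mask,u,v,r):
    m=np.zeros_like(mask);m[v-r:v+r,u-r:u+r]=mask[v-r:v+r,u-r:u+r]
    k,l,st,c=cv2.connectedComponentsWithStats(m.astype(np.uint8))
    i=1+np.argmax(st[1:,4]);return c[i],st[i],l==i
E
python3 - <<'E'
from h import *
W={}
for n,g in(("top",[(278,247),(208,234)]),("side",[(285,218),(268,201)])):
    f=np.load(n+"0.npz");im=f["im"].astype(int);C=cloud(n,f["d"])
    mask=(im.max(2)<75)&(C[...,2]>.135)&(C[...,2]<.2)
    for i,(u,v) in enumerate(g):
        c,st,l=blob(mask,u,v,11);W[n,i]=c
        print(n,i,c,st,"cloud med",np.median(C[l],0).round(4),"max z",C[l][:,2].max().round(4))
K=[]
for i in(0,1):
    x,e=tri(ray("top",*W["top",i]),ray("side",*W["side",i]));K.append(x);print(i,x.round(4),np.round(e,4),"topplane",onz("top",*W["top",i],.178).round(4))
d=K[1]-K[0];print("dist",np.linalg.norm(d[:2]),"yaw",np.degrees(np.arctan2(-d[0],d[1])))
# front/back top corners, z=.112 guess from top view
f=np.load("top0.npz");C=cloud("top",f["d"]);im=f["im"]
m=(C[...,2]>.105)&(C[...,2]<.125)&(C[...,0]>.4)&(abs(C[...,1])<.4)&(im.min(2)>120)
m[:, :140]=0;m[:,375:]=0;m[:150]=0;m[280:]=0
P=C[m][:,:2].astype(np.float32);r=cv2.minAreaRect(P);print(m.sum(),r,cv2.boxPoints(r).round(4).tolist())
E
```

```text
top 0 [278.09375 247.875  ] [275 245   7   7  32] cloud med [ 0.496  -0.0315  0.1819] max z 0.1849
top 1 [208.84848485 234.54545455] [205 231   8   8  33] cloud med [0.5217 0.107  0.1821] max z 0.1866
side 0 [284.82191781 217.71232877] [281 213   8  12  73] cloud med [ 0.4976 -0.0365  0.1714] max z 0.1852
side 1 [267.55769231 200.73076923] [265 196   6  11  52] cloud med [0.5223 0.1043 0.1719] max z 0.1834
0 [ 0.4981 -0.0311  0.1714] [0.0009 0.0009] topplane [ 0.4967 -0.0313  0.178 ]
1 [0.5234 0.1096 0.1697] [0.0011 0.0011] topplane [0.5214 0.1081 0.178 ]
dist 0.14292178172955572 yaw -10.192603230103662
2120 ((0.5821515917778015, 0.0306379497051239), (0.4568402171134949, 0.16935822367668152), 80.17626190185547) [[0.45969998836517334, -0.18000000715255737], [0.6266000270843506, -0.20890000462532043], [0.7045999765396118, 0.24130000174045563], [0.5376999974250793, 0.2702000141143799]]
```

```bash
cat >> h.py <<'E'
YAW=np.radians(-10.0); GX=np.array([np.cos(YAW),np.sin(YAW),0]); GY=np.array([-np.sin(YAW),np.cos(YAW),0])
KNOB=np.array([.4972,-.0312,.169])      # right knob at start
MID=np.array([.510,.039,0])             # under mid of knobs
HINGE=MID-.210*GY
FLIP=1
def att(a=0.,f=None):   # tool down, jaws across the gate, turned by a with the gate
    f=FLIP if f is None else f
    z=f*np.array([np.cos(YAW+a),np.sin(YAW+a),0]);x=np.array([0,0,-1.]);return np.stack([x,np.cross(z,x),z],1)
UP=np.array([0,0,1.]); GZ=.173+.006     # TCP height at the grasp
def swing(p,a):
    c,s=np.cos(a),np.sin(a);v=p-HINGE;return np.array([HINGE[0]+c*v[0]-s*v[1],HINGE[1]+s*v[0]+c*v[1],p[2]])
E
python3 - <<'E'
from h import *
for f in(1,-1):
    g=KNOB*[1,1,0]+UP*GZ
    for nm,p,a in(("above",g+UP*.08,0),("grasp",g,0),("drawn",g-.03*GY+.0075*UP,0),("open",swing(g-.03*GY+.0075*UP,.3),.3),("open0",swing(g-.03*GY+.0075*UP,.3),0)):
        q=inverse_kinematics(p,att(a,f));print(f,nm,p.round(3),None if q is None else np.round(q,2))
print(sense()["time_s"])
E
```

```text
1 above [ 0.497 -0.031  0.259] [-0.69  0.21  0.78  1.97 -0.17  1.03 -0.  ]
1 grasp [ 0.497 -0.031  0.179] [-0.65  0.34  0.78  2.06 -0.31  0.86  0.13]
1 drawn [ 0.492 -0.061  0.186] [-0.65  0.34  0.85  2.06 -0.33  0.88  0.21]
1 open [ 0.46  -0.06   0.186] [-0.66  0.26  0.83  2.13 -0.26  0.85  0.45]
1 open0 [ 0.46  -0.06   0.186] [-0.68  0.27  0.86  2.13 -0.27  0.85  0.17]
-1 above [ 0.497 -0.031  0.259] [ 0.91  0.39 -1.17  1.9   0.4   1.12  2.56]
-1 grasp [ 0.497 -0.031  0.179] [ 0.87  0.54 -1.17  1.98  0.59  1.01  2.39]
-1 drawn [ 0.492 -0.061  0.186] [ 0.94  0.52 -1.17  1.98  0.56  1.02  2.47]
-1 open [ 0.46  -0.06   0.186] [-0.87  0.36  1.13  2.14 -0.42  0.89 -2.5 ]
-1 open0 [ 0.46  -0.06   0.186] [ 0.98  0.44 -1.17  2.05  0.5   0.97  2.52]
0.1
```

```bash
python3 - <<'E'
from h import *
g=KNOB*[1,1,0]+UP*GZ
command_gripper(.05)
movep(g+UP*.08,att()); print(sense()["time_s"],np.round(sense()["wrist_force"],2))
print(move_l(g,att(),feed=.08,until_force=8)); s=sense();print(s["time_s"],s["position"],np.round(s["wrist_force"],2))
t,_=camera("top");i,_=camera("side")
A=cv2.resize(t[190:280,220:340],None,fx=4,fy=4);B=cv2.resize(i[150:260,225:345],None,fx=3.27,fy=3.27)[:360]
cv2.imwrite("pics/pre.png",np.hstack([A,B])[:,:,::-1])
E
```

```text
3.2333 [ 0.19  0.03 -0.57]
False
4.3833 [ 0.49759245 -0.03124777  0.17945098] [-0.55  0.55 -0.12]
```

View pics/pre.png

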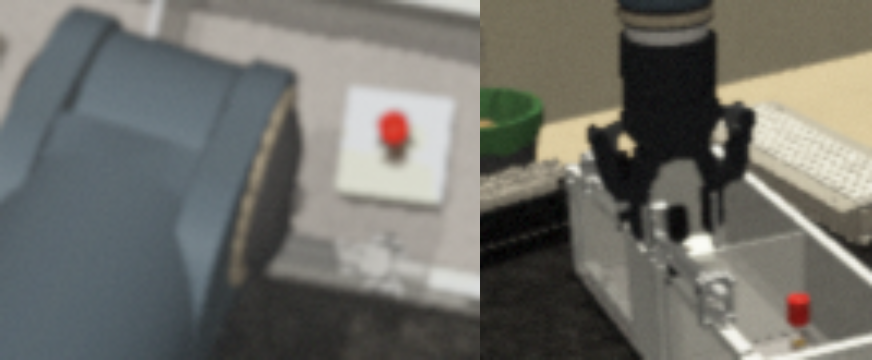

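The knob sits between the open fingers in the side crop, at about (677,222), and nothing touches. I'll grip it and lift along the arc.

```bash
python3 - <<'E'
from h import *
def rep(n):
    s=sense();p=s["position"]-(KNOB*[1,1,0]+UP*GZ);F=s["wrist_force"]
    print(n,round(s["time_s"],2),"dx,dy,dz mm",np.round([1e3*p@GX,1e3*p@GY,1e3*p[2]],1),"F gx,gy,z",np.round([F@GX,F@GY,F[2]],1),"gap",round(s["finger_gap"],4))
    return s
rep("open"); command_gripper(.0,30); s=rep("grip")
p0=s["position"]; np.save("p0.npy",p0)
g=KNOB*[1,1,0]+UP*GZ
for h in(.0025,.005,.0075):
    th=h/.078; move_l(g+UP*h-GY*(.028*th),feed=.03); rep(f"lift{h}")
E
```

```text
open 4.48 dx,dy,dz mm [0.4 0.  0.5] F gx,gy,z [ 0.2 -0.2  0.6] gap 0.0498
grip 4.87 dx,dy,dz mm [0.4 0.1 0.4] F gx,gy,z [0.2 0.6 1.2] gap 0.0172
lift0.0025 5.12 dx,dy,dz mm [-0.  -0.7  2.4] F gx,gy,z [ 1.6  0.9 -3. ] gap 0.017
lift0.005 5.37 dx,dy,dz mm [-0.  -1.8  5. ] F gx,gy,z [ 1.8  0.4 -4.6] gap 0.0171
lift0.0075 5.62 dx,dy,dz mm [-0.  -3.   7.6] F gx,gy,z [ 2.4 -0.6 -3.8] gap 0.0172
```

```bash
cat >> h.py <<'E'
def rep(n):
    s=sense();p=s["position"]-(KNOB*[1,1,0]+UP*GZ);F=s["wrist_force"]
    print(n,round(s["time_s"],2),"mm",np.round([1e3*p@GX,1e3*p@GY,1e3*p[2]],1),"F",np.round([F@GX,F@GY,F[2]],1),"gap",round(s["finger_gap"],4))
    return s
E
python3 - <<'E'
from h import *
g=KNOB*[1,1,0]+UP*GZ
for d in(.004,.008,.012,.016,.020,.024,.027):
    th=.0075/(.078-d)
    hit=move_l(g+UP*.0075-GY*(d+.028*th),feed=.03,until_force=12); s=rep(f"draw{d}")
    if hit: print("HIT");break
i,_=camera("side");cv2.imwrite("pics/dr.png",cv2.resize(i[170:290,235:375],None,fx=4,fy=4,interpolation=2)[:,:,::-1])
E
```

```text
draw0.004 5.91 mm [-0.2 -7.3  7.4] F [ 1.2 -0.2 -4.9] gap 0.017
draw0.008 6.2 mm [ -0.2 -11.5   7.4] F [ 1.  -0.9 -4.5] gap 0.0168
draw0.012 6.49 mm [ -0.1 -15.6   7.4] F [ 1.4 -0.2 -6. ] gap 0.0173
draw0.016 6.78 mm [ -0.1 -19.9   7.4] F [ 1.4 -0.7 -5.9] gap 0.0172
draw0.02 7.08 mm [ -0.1 -24.1   7.5] F [ 1.4 -0.6 -5.9] gap 0.017
draw0.024 7.37 mm [ -0.  -28.3   7.4] F [ 0.7  0.5 -7.4] gap 0.0167
draw0.027 7.62 mm [ -0.1 -31.4   7.4] F [ 1.3  0.7 -7.6] gap 0.017
```

View pics/dr.png

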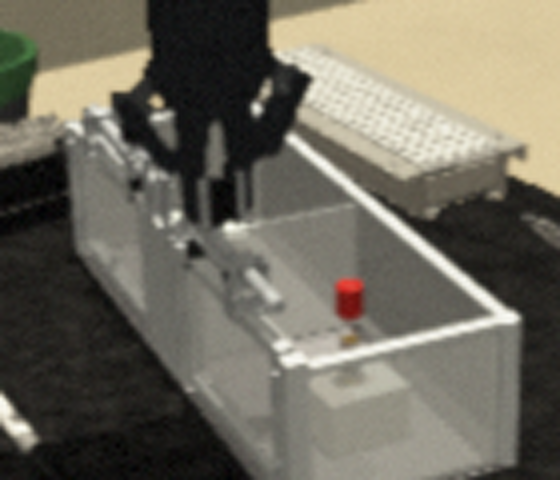

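The bolt is drawn, with its tail sticking out past the barrel at (270,290), and the force stayed smooth. Now I'll swing the gate.

```bash
python3 - <<'E'
from h import *
p=sense()["position"]; np.save("p1.npy",p)
for a in(.05,.10,.15,.20,.25,.30):
    hit=move_l(swing(p,a),att(a),feed=.04,until_force=20); s=rep(f"a{a}")
    F=s["wrist_force"];t=att(a);print("   normal/along",np.round([F@t[:,2],F@np.cross([0,0,1],t[:,2])],1))
    if hit: print("HIT");break
for n in("top","side"):
    i,d=camera(n);np.savez(n+"1.npz",im=i,d=d)
    if n=="top":A=cv2.resize(i[200:300,240:390],None,fx=3.6,fy=3.6,interpolation=2)
    else:B=cv2.resize(i[185:305,250:375],None,fx=3,fy=3,interpolation=2)[:360]
cv2.imwrite("pics/open.png",np.hstack([A,B])[:,:800,::-1])
E
```

```text
a0.05 7.96 mm [ -5.4 -31.7   7.4] F [ 1.5 -0.6 -6.9] gap 0.0173
   normal/along [ 1.5 -0.6]
a0.1 8.24 mm [-10.4 -32.1   7.5] F [ 0.8 -0.8 -6.8] gap 0.0166
   normal/along [ 0.7 -0.9]
a0.15 8.53 mm [-15.5 -32.7   7.6] F [ 2.4  0.  -7. ] gap 0.017
   normal/along [ 2.3 -0.3]
a0.2 8.81 mm [-20.8 -33.6   7.6] F [ 2.2  0.5 -6.2] gap 0.0171
   normal/along [2.2 0. ]
a0.25 9.09 mm [-26.  -34.8   7.6] F [ 2.9  0.2 -5.5] gap 0.0172
   normal/along [ 2.8 -0.5]
a0.3 9.38 mm [-31.2 -36.2   7.6] F [ 4.6  0.2 -6.2] gap 0.0169
   normal/along [ 4.5 -1.2]
```

View pics/open.png

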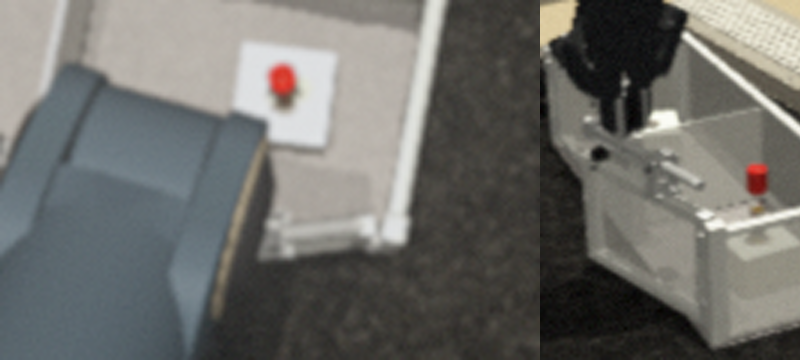

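The gate stands open with the knob still gripped. In the top crop its top edge runs from (385,240) to (270,255), about 17° from the guard front. One quick numeric check of the opening in the side view, then I'll hand in.

```bash
python3 - <<'E'
from h import *
a=onz("side",266.7,271,.012);b=onz("side",308.3,300,.012)
c=onz("top",240+385/3.6,200+240/3.6,.12);d=onz("top",240+270/3.6,200+255/3.6,.12)
for v in(a-b,d-c): print(v.round(3),"angle",round(float(np.arctan2(-v@GX,v@GY)),3))
sleep(.5); rep("hold")
t0=np.load("side0.npz")["im"].astype(int);t1=camera("side")[0].astype(int)
D=abs(t0-t1).max(2)>60
for n,(u,v,r) in dict(timer=(363,369,22),roll=(425,344,16),pen=(240,279,14)).items(): print(n,D[v-r:v+r,u-r:u+r].sum())
E
```

```text
[-0.015  0.188  0.   ] angle 0.254
[-0.01   0.067  0.   ] angle 0.319
hold 9.97 mm [-31.5 -36.3   7.4] F [ 4.7  1.4 -4.9] gap 0.0169
timer 0
roll 0
pen 2
```

Both views put the opening at 0.25–0.32 rad, which agrees with the commanded 0.30 rad (about 5 cm). The hold is steady, so I'm handing in.

```bash
python3 - <<'E'
from rig import *
finish_job(); s=sense(); print(s["time_s"],s["finger_gap"])
E
```

```text
the job is handed in; nothing more can be done
the job is handed in; nothing more can be done
```

The sample tube (red cap) stands in the right (−y) bay, and I handed the job in with that gate about 5 cm open and its knob still gripped.

- **Bolt:** I gripped the knob from above, raised it 7.5 mm and drew the bolt about 27 mm with the gate shut. The tooth did not catch on the lip.
- **Gate:** I commanded 0.30 rad. Rough readings by eye from the two pictures gave 0.25 rad (side) and 0.32 rad (top), about 4 to 5.5 cm at the free edge. These differ somewhat but both are inside the 30–90 mm range.
- **Hold:** after 0.5 s the finger gap was steady at 16.9 mm and the force about 5 N along each of two axes. The clock read about 10 s of the 32 s allowed.
- **Bystanders:** the timer, roll and pen showed no movement in the side view.
- **Not checked:** the left gate was never touched, but its bolt was hidden behind the gripper in the last pictures. The bolt draw itself is inferred from the arm's motion and the bolt tail seen sticking out.

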